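Tuck a roof vent flashing under the lapped shingles and hold it down

TASK

Lift the vent flashing with the narrower collar up and off its post, and slide the edge of its longer apron in under the lapped course of shingles on the roof panel, without prying those shingles up, until the collar stands centred over the round hole and the plate is square to the course. Finish while still gripping it and pressing it down flat on the shingles below, with about a kilo's push (10 N), ready for nailing: do not let go. Leave the wider flashing on its post and everything else on the bench where it is.

Things in the scene. Friction and masses are not known exactly. Their poses are not given: they have to be found in the camera images.
- small_mid (a point): Vent flashing to fit: aluminium plate 160 x 150 x 3 mm with an upright open collar, 47 mm outside, 41 mm bore; total height 78 mm, about 0.3 kg. Point on the collar axis, 39 mm above the plate's underside; z up, +x along the longer apron. The collar's foot flares to 68 mm; from 23 mm above the underside up to the rim it is a straight tube to grip. Starts over one of the posts
- small_base (a point): Same flashing, same axes: point on the collar axis at the plate's underside. The plate reaches 95 mm from the axis towards +x (longer apron), 65 mm towards -x, 75 mm to either side
- small_edge (a point): Same flashing: middle of the longer apron's edge, at the underside (95 mm from the axis towards +x), same axes
- large_mid (a point): The other vent flashing, not needed: same kind with a wider collar (64 mm outside diameter) and plate 175 x 170 mm, 78 mm high, over the stand's other post. Point on the collar's axis, 39 mm above its underside
- stand: Fixed wooden stand, base 130 x 300 x 28 mm, origin mid-underside, with two upright posts 100 mm either side along its y. Each has an 84 mm wide step, top 90 mm above the bench (the flashings' plates rest there), and above it a 28 mm dowel up to 145 mm above the bench. Which flashing is on which post varies
- hole (a point): Roof panel, fixed, level: centre of its round 48 mm hole at the top of the lower course of shingles, 46 mm above the bench. +x points towards the lapped upper course, z up. The flat lower course reaches 130 mm from the hole towards -x and 200 mm to either side
- butt (a point): Roof panel, same axes as hole: middle of the lapped course's exposed edge, at the lower course's top surface, 55 mm from the hole towards +x; the edge runs along y, 400 mm long. Beneath is an open slot 9 mm high and 107 mm deep; the lapped shingles are 8 mm thick (top 17 mm above the lower course). Behind, a third course, top 71 mm above the bench
- shingle_1 (a joint): Lapped upper-course shingle number 1 of 4, counted from the panel's -y side: how far it is pried up, in rad, about its nailed head 110 mm behind its butt; 0 = lying as laid, 0.01 rad is 1.1 mm at the butt. It springs back (about 0.5 N per mm at the butt)
- shingle_2 (a joint): Lapped upper-course shingle number 2 of 4, counted from the panel's -y side: how far it is pried up, in rad, about its nailed head 110 mm behind its butt; 0 = lying as laid, 0.01 rad is 1.1 mm at the butt. It springs back (about 0.5 N per mm at the butt)
- shingle_3 (a joint): Lapped upper-course shingle number 3 of 4, counted from the panel's -y side: how far it is pried up, in rad, about its nailed head 110 mm behind its butt; 0 = lying as laid, 0.01 rad is 1.1 mm at the butt. It springs back (about 0.5 N per mm at the butt)
- shingle_4 (a joint): Lapped upper-course shingle number 4 of 4, counted from the panel's -y side: how far it is pried up, in rad, about its nailed head 110 mm behind its butt; 0 = lying as laid, 0.01 rad is 1.1 mm at the butt. It springs back (about 0.5 N per mm at the butt)
- tape: Tape measure, 62 x 38 x 57 mm, standing on the top course of the panel (leave)
- nail_tin: Open round tin of nails, 54 mm across, 34 mm high, standing on the lower course beside the work, near the panel's -y edge (leave)
- hammer: Hammer lying on the bench to the right of the panel (leave)
- square: Try square, wooden stock and steel blade 180 mm, lying on the bench between the robot and the stand (leave)
- glue: White glue bottle, 190 mm high, 64 mm across, behind panel and stand (leave)
- loose_shingle: Spare shingle 160 x 85 x 8 mm lying on the bench in front of the stand (leave)

How it is judged:
On the way, in this order (a step that is already met when the one before it is completed fails the run):
1. the flashing with the narrower collar is held in the gripper, lifted up clear of its post (z of small_base in the frame of stand above 0.147 m and contact force between the fingers and vent_small above 1 N and contact force between vent_small and stand below 0.1 N), for 0.1 s.
2. the longer apron's edge is at least 10 mm in under the lapped course, held in the gripper (x of small_edge in the frame of butt above 0.01 m and z of small_edge in the frame of butt between -0.004 and 0.009 m and contact force between the fingers and vent_small above 1 N and value of joint each of shingle_1, shingle_2, shingle_3, shingle_4 below 0.05 rad), for 0.1 s.
At the end, for the whole second after the job is handed in: Flashing still gripped, collar within 8 mm of the hole centre, square within 4 deg, long apron 28 mm or more under the lapped shingles, flat on the lower course (2.5 mm, 1.7 deg), pressed on the panel with 6 to 40 N (weight included), still; no lapped shingle raised over 2 mm (horizontal distance between small_base and hole below 0.008 m and angle between the x axis of small_base and the x axis of hole, either way round below 0.07 rad and x of small_edge in the frame of butt above 0.028 m and z of small_edge in the frame of butt below 0.003 m and z of small_base in the frame of hole below 0.0025 m and angle between small_base's own z axis and vertical below 0.03 rad and contact force between vent_small and panel between 6 and 40 N and contact force between the fingers and vent_small above 1 N and linear speed of vent_small below 0.01 m/s and value of joint each of shingle_1, shingle_2, shingle_3, shingle_4 below 0.02 rad); the arm keeps its last pose, push and grip.
It fails at once if a lapped shingle is pried up by more than 0.05 rad (5.5 mm at its butt) (value of joint any of shingle_1, shingle_2, shingle_3, shingle_4 above 0.05 rad).
It fails at once if the wider flashing or another thing on the bench or panel is shifted by more than 30 mm (distance of any of large_mid, tape, nail_tin, hammer, square, glue, loose_shingle from where it was at the start of the episode above 0.03 m).
It also fails if it takes over 42 s, if anything falls off the work surface, if the arm or the gripper's body presses on something with over 40 N, if the wrist force passes 120 N, or if a joint passes its speed limit or range.

ROBOT

A 7-joint arm with a two-finger parallel gripper is mounted at the origin on the work surface. World frame = base frame: x ahead of the robot, y to its left, z up, the work surface at z = 0. Lengths are in m, angles in rad, forces in N, time in s.
With the tool pointing down it reaches from about 0.4 to 0.875 m from the base axis. Payload 19.3 kg.
Tool frame: the origin (TCP) lies at the very end of the fingers, on their centre line; the grasp point (between the pads) lies 19 mm behind it; z points along the fingers, y is the direction in which the jaws open and shut (so a half turn about z gives the same grasp; the last joint's range is limited). The gripper opens to 85 mm and grips with 20 to 120 N. Pads are 22 mm wide; open, the fingers measure 114 mm over their backs; the gripper's body (76 mm by 85 mm) begins 54 mm behind the grasp point. The pads swing forward as they close: fully open they stand 13 mm farther back than shut.
Start: joints at [-1.328, 0.521, -0.036, 1.599, 0.021, 1.021, -0.113], TCP at [0.192, 0.595, 0.231] pointing down, gripper open.
Joint ranges: [-2.91, 2.91], [-0.3, 2.13], [-1.5, 1.42], [0.17, 2.43], [-1.26, 4.41], [0.16, 1.93], [-2.52, 2.52]. Speed limits (rad/s): [1.89, 1.89, 2.39, 2.39, 3.01, 3.01, 3.01].

INTERFACE

Orientations are given as [roll, pitch, yaw] about the fixed x, y, z axes, in that order (R = Rz(yaw) Ry(pitch) Rx(roll)).
In Python, from workcell import bot, grab_frame, calibration, workorder gives the robot as it stands.
- The arm moves only by the tool move_arm, never from a script. Its arguments are lists of equal length, an entry for each row: "jaw": the closure in counts, from 0 (fully open) to 255 (shut); "dp": the shift along the tool's x, y, z in units of 800 mm (1.0 is 800 mm), a list of three; "rotation": the turn, a rotation vector about the tool's x, y, z in units of pi rad (1.0 is pi rad), a list of three. In form: {"jaw": [jaw, ...], "dp": [[dx, dy, dz], ...], "rotation": [[rx, ry, rz], ...]}. A call has 1 to 10 rows; each row shifts and turns the commanded pose from where the row before left it, along the tool's axes as they then stand; what a row does not reach is not made up. A row lasts 1/8 s, in which the tool goes at most 62.5 mm and 10.7 degrees, less where a joint would pass 70% of its speed; a pose out of reach is approached as far as the arm can. A call with a number of a shift or a turn outside -1 to 1 is refused whole. A call with a gripper value outside its range is refused whole. The fingers move at their own pace and stop on an object; "squeeze" is the grip in N (left out, the last holds). Time passes only in rows, so rows that do not move let the fingers close. It gives the time, the measured TCP pose, the force and the opening at its end, in the units of the state.
- bot.observe(): the state, without advancing time (a new reading comes with each control period).
- grab_frame(name): name is "side" or "top" or "wrist"; returns the picture (400x640x3 uint8, blue, green, red); there is no depth.
- calibration(name): a dict with "camera_matrix" (3x3 intrinsics, pixels), "T" (4x4, takes a point from camera to world coordinates). Camera axes: x right, y down, z forward; pixel columns grow to the right and rows downward; lengths in m; the calibration is good to about 2 mm. The wrist camera is an equidistant fisheye: a pixel r from the principal point sees the ray r / f radians off the axis. A picture is of the moment at which its call begins: read the wrist's pose just before it. calibration takes no time and is no camera call; for the wrist camera it gives the pose at the moment of the call.
- workorder.job_done(): hands the job in, once; it reports no verdict.
The state is a dict: "clock": time; "qpos": joint angles; "qd": joint speeds; "joint_efforts": joint torques, N m; "position": TCP position; "tool_rot": TCP orientation; "force": force on the tool from outside, world axes, zero at the start; "moment": the same for the moment, N m; "grip_width": finger opening in m.
Only numpy, scipy, OpenCV 4.12 (cv2) and the standard library are available. Lean on these libraries where they do the work, as an engineer would, in place of code of your own. Each camera call takes 0.05 s, during which the arm holds its last target. There are 200 camera calls.

## Working session

There is one attempt and no reset: what is moved stays moved. The work goes in short steps, Python scripts to look and compute and a tool call to move; the robot and the scene stay as the last step left them, time stands still between calls to the robot, and variables do not carry over. Pictures are saved under pics/ and viewed, about 8 in all and at most 12, crops included, and the job is handed in when it is done.

Besides the shell and the picture viewer there is one more tool, called after "Emit:" by a JSON object that holds its "name" and its "arguments". move_arm: Moves the arm, as the interface text tells. Shifts and turns lie within -1 to 1; 1 stands for 800 mm of shift or pi rad of turn. Its arguments: {"type":"object","properties":{"jaw":{"type":"array","items":{"type":"number"}},"dp":{"type":"array","items":{"type":"array","items":{"type":"number","minimum":-1,"maximum":1}}},"rotation":{"type":"array","items":{"type":"array","items":{"type":"number","minimum":-1,"maximum":1}}},"squeeze":{"type":"number"}},"required":["jaw","dp","rotation"]}

```bash
mkdir -p pics; cat > h.py <<'E'
import numpy as np, cv2
from workcell import bot, grab_frame, calibration, workorder
def ray(cal,u,v,fish=False):
    K=np.array(cal["camera_matrix"]);T=np.array(cal["T"])
    x=(u-K[0,2])/K[0,0];y=(v-K[1,2])/K[1,1]
    if fish:
        r=np.hypot(x,y)+1e-12;d=np.array([x/r*np.sin(r),y/r*np.sin(r),np.cos(r)])
    else: d=np.array([x,y,1.])
    return T[:3,3],T[:3,:3]@d
def onz(cal,u,v,z,fish=False):
    o,d=ray(cal,u,v,fish);return o+d*(z-o[2])/d[2]
def proj(cal,p,fish=False):
    K=np.array(cal["camera_matrix"]);T=np.array(cal["T"])
    c=T[:3,:3].T@(np.array(p)-T[:3,3])
    if fish:
        r=np.arctan2(np.hypot(c[0],c[1]),c[2]);n=np.hypot(c[0],c[1])+1e-12;return K[0,0]*c[0]/n*r+K[0,2],K[1,1]*c[1]/n*r+K[1,2]
    return K[0,0]*c[0]/c[2]+K[0,2],K[1,1]*c[1]/c[2]+K[1,2]
E
python3 - <<'E'
from h import *
s=bot.observe();print({k:np.round(v,3) for k,v in s.items()})
for n in("top","side"):
    f=grab_frame(n);cv2.imwrite(f"pics/{n}0.png",f);c=calibration(n);print(n,np.round(c["camera_matrix"],1).tolist(),np.round(c["T"],3).tolist())
E
```

```text
{'clock': np.float64(0.0), 'qpos': array([-1.328,  0.522, -0.036,  1.6  ,  0.021,  1.021, -0.113]), 'qd': array([ 0.001, -0.   ,  0.001,  0.001, -0.002,  0.   , -0.001]), 'joint_efforts': array([-2.0000e-03, -9.2713e+01,  1.9790e+00, -3.6995e+01,  1.8000e-02,
        8.0000e-03,  0.0000e+00]), 'position': array([0.192, 0.594, 0.231]), 'tool_rot': array([-3.14 ,  0.   ,  2.829]), 'force': array([-0.429, -0.444, -0.83 ]), 'moment': array([ 0.026,  0.004, -0.031]), 'grip_width': np.float64(0.086)}
top [[448.1, 0.0, 313.9], [0.0, 448.1, 202.5], [0.0, 0.0, 1.0]] [[-0.011, -0.985, 0.171, 0.258], [-1.0, 0.01, -0.004, -0.093], [0.003, -0.171, -0.985, 1.671], [0.0, 0.0, 0.0, 1.0]]
side [[382.2, 0.0, 318.1], [0.0, 382.2, 200.0], [0.0, 0.0, 1.0]] [[0.701, -0.538, 0.468, -0.043], [-0.713, -0.511, 0.48, -0.684], [-0.019, -0.67, -0.742, 0.991], [0.0, 0.0, 0.0, 1.0]]
```

View pics/top0.png

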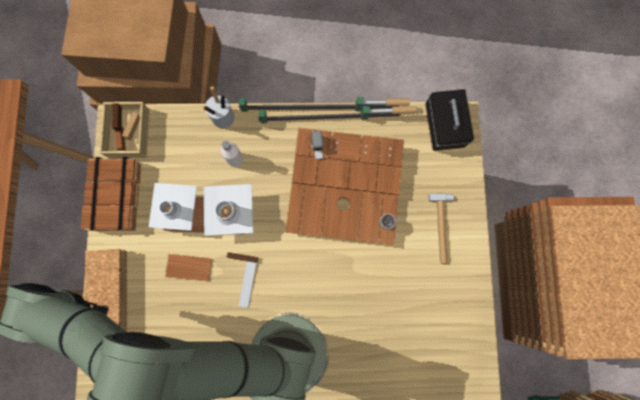

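View pics/side0.png

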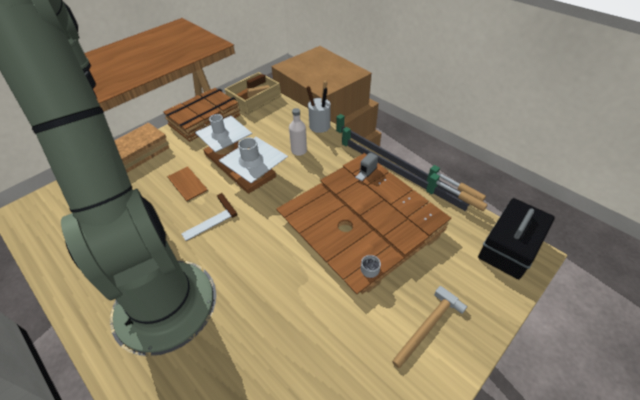

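The narrow-collar flashing is the left one in the top view, at about (167,208), and the wide one is at (226,211). The hole is at (344,203), the butt edge runs along row ~190, and the tin is at (388,221). Next I'll measure the plates and the collar.

```bash
python3 - <<'E'
from h import *
f=cv2.imread("pics/top0.png");c=calibration("top")
hsv=cv2.cvtColor(f,cv2.COLOR_BGR2HSV)
m=((hsv[...,1]<45)&(hsv[...,2]>150)).astype(np.uint8);m[:175]=0;m[240:]=0;m[:,:140]=0;m[:,260:]=0
cs,_=cv2.findContours(m,cv2.RETR_EXTERNAL,cv2.CHAIN_APPROX_NONE)
for k in cs:
    if cv2.contourArea(k)<200: continue
    P=np.array([onz(c,u,v,.093)[:2] for u,v in k[:,0]+0.0],np.float32)
    r=cv2.minAreaRect(P*1000);print(r,np.round(cv2.boxPoints(r)).tolist(),cv2.boundingRect(k))
for uv in [(167,208),(226,211)]: print("rim",onz(c,*uv,.168))
print("hole",onz(c,344,203,.046))
a=cv2.resize(f[170:250,140:270],None,fx=5,fy=5,interpolation=2)
b=cv2.resize(f[120:250,280:410],None,fx=5,fy=5,interpolation=2)[:]
cv2.imwrite("pics/a.png",a);b=b[:600];cv2.imwrite("pics/b.png",b)
E
```

```text
((510.8924560546875, 206.65298461914062), (178.71629333496094, 174.94346618652344), 2.674851417541504) [[418.0, 290.0], [426.0, 115.0], [604.0, 123.0], [596.0, 298.0]] (203, 184, 51, 52)
((524.8328857421875, 405.4434814453125), (154.94606018066406, 164.2102813720703), 84.88285827636719) [[436.0, 336.0], [600.0, 321.0], [614.0, 475.0], [450.0, 490.0]] (148, 182, 49, 49)
rim [0.50521517 0.39874901 0.168     ]
rim [0.4927997  0.19834786 0.168     ]
hole [ 0.53704946 -0.21143455  0.046     ]
```

View pics/a.png

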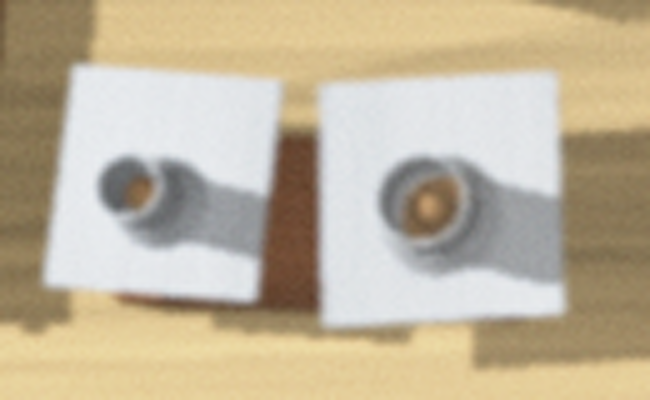

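View pics/b.png

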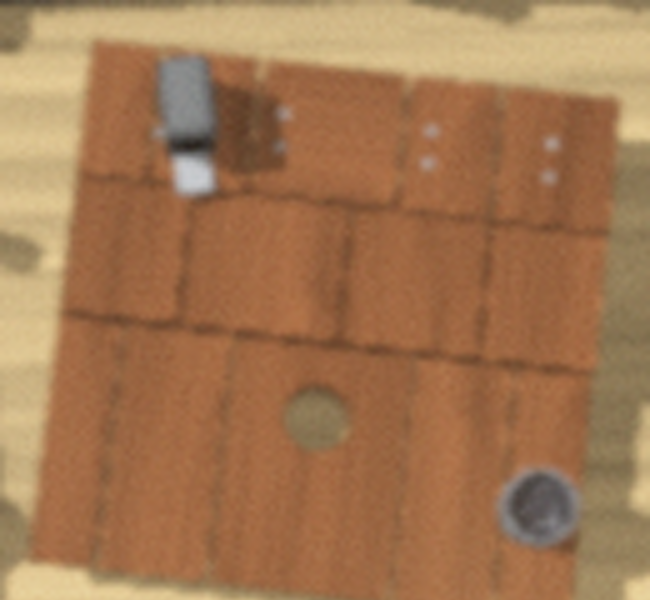

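The small collar is at about (0.509, 0.404), with the longer apron towards world +x and a yaw of about -5°. I'll grip with the jaws along the apron axis, which means tool yaw ≈85°. I'll move above the flashing first.

Emit:
{"name": "move_arm", "arguments": {"jaw": [0,0,0,0,0,0,0,0,0], "dp": [[-0.056,-0.013,-0.003],[-0.056,-0.013,-0.003],[-0.056,-0.013,-0.003],[-0.056,-0.013,-0.003],[-0.056,-0.013,0],[-0.056,-0.013,0],[-0.056,-0.013,0],[-0.056,-0.013,0],[0,0,0]], "rotation": [[0,0,0],[0,0,0],[0,0,0],[0,0,0],[0,0,0],[0,0,0],[0,0,0],[0,0,0],[0,0,0]], "squeeze": 60}}

```text
clock: 1.23
position: [0.5107, 0.4021, 0.2403]
tool_rot: [-3.14, 0.001, 2.824]
force: [-0.1, 0.3, -0.1]
grip_width: 0.0853
```

Emit:
{"name": "move_arm", "arguments": {"jaw": [0,0,0,0,0,0,0,0,0], "dp": [[0,0,0],[0,0,0],[0,0,0],[0,0,0],[0,0,0],[0,0,0],[0,0,0],[0,0,0],[0,0,0]], "rotation": [[0,0,0.0535],[0,0,0.0535],[0,0,0.0535],[0,0,0.0535],[0,0,0.0535],[0,0,0.0535],[0,0,0.0535],[0,0,0.0535],[0,0,0]]}}

```text
clock: 2.35
position: [0.5069, 0.4058, 0.2405]
tool_rot: [-3.141, 0.001, 1.486]
force: [-0.2, -0.1, -0.3]
grip_width: 0.0853
```

```bash
python3 - <<'E'
from h import *
s=bot.observe();print(np.round(s["position"],4),np.round(s["tool_rot"],4),np.round(s["qpos"],2),s["clock"])
c=calibration("wrist");f=grab_frame("wrist");cv2.imwrite("pics/w1.png",f);np.save("w1.npy",np.array([c["camera_matrix"],np.array(c["T"])[:3,:3]],dtype=object) if 0 else np.array(c["T"]))
print(c["camera_matrix"],np.round(c["T"],3).tolist())
t=calibration("top");g=cv2.imread("pics/top0.png")
P=[onz(t,280+u/5,120+v/5,.063)[:2] for u,v in[(65,313),(595,372)]];d=P[0]-P[1];print("butt",P,np.degrees(np.arctan2(-d[0],d[1])))
print("hole",onz(t,280+315/5,120+418/5,.046))
E
```

```text
[0.5069 0.4058 0.2405] [-3.1412e+00  5.0000e-04  1.4859e+00] [-0.99  0.58  0.36  1.53 -0.22  1.07 -0.67] 2.35
[[309.70691629   0.         322.38748104]
 [  0.         309.70691629 203.46145242]
 [  0.           0.           1.        ]] [[0.996, -0.082, -0.026, 0.514], [-0.086, -0.95, -0.3, 0.482], [0.0, 0.302, -0.953, 0.383], [0.0, 0.0, 0.0, 1.0]]
butt [array([ 0.6120648 , -0.02468619]), array([ 0.56392184, -0.41201617])] -7.085208561846511
hole [ 0.53484785 -0.20770362  0.046     ]
```

View pics/w1.png

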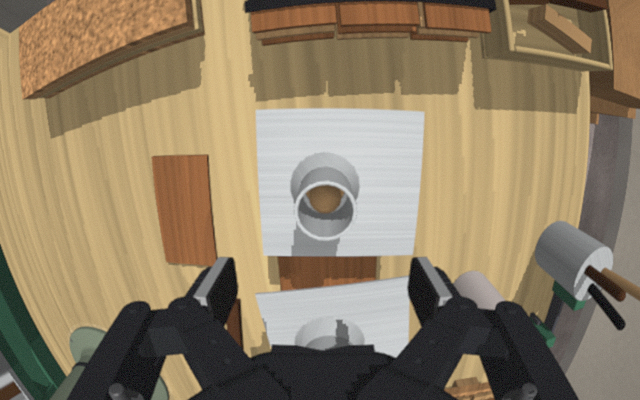

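The close view shows the rim circle centred at about (325,210), radius 31 px. The plate corners are at (257,110), (424,112), (412,256) and (265,256). The longer apron is on the right (+x).

```bash
python3 - <<'E'
from h import *
c=calibration("wrist")
print("rim",onz(c,325,210,.168,1))
P=[onz(c,u,v,.093,1)[:2] for u,v in[(257,110),(424,112),(412,256),(265,256)]];print(np.round(P,4))
for a,b in[(0,1),(3,2),(2,1),(3,0)]:
    d=P[b]-P[a];print(np.hypot(*d),np.degrees(np.arctan2(d[1],d[0])))
m=np.mean(P,0);print(m, m-.015*np.array([np.cos(-.09),np.sin(-.09)]))
E
```

```text
rim [0.50949255 0.40926565 0.168     ]
[[0.4527 0.4872]
 [0.6104 0.474 ]
 [0.5976 0.3234]
 [0.4405 0.3376]]
0.15822110940917064 -4.792589361808241
0.15771589923016696 -5.176057030870048
0.15118019603366936 85.11950115467916
0.15012472434670152 85.31304705173984
[0.52529704 0.40557008] [0.51035775 0.40691826]
```

Emit:
{"name": "move_arm", "arguments": {"jaw": [0,0,0,0,0,0,0,0], "dp": [[0.002,0.004,0],[0,0,0.025],[0,0,0.025],[0,0,0.025],[0,0,0.025],[0,0,0.025],[0,0,0.023],[0,0,0]], "rotation": [[0,0,0],[0,0,0],[0,0,0],[0,0,0],[0,0,0],[0,0,0],[0,0,0],[0,0,0]]}}

```text
clock: 3.4
position: [0.5106, 0.406, 0.121]
tool_rot: [-3.14, 0.002, 1.485]
force: [-0.1, 0.6, 1.4]
grip_width: 0.0853
```

Emit:
{"name": "move_arm", "arguments": {"jaw": [255,255,255,255,255,255,255,255], "dp": [[0,0,0],[0,0,0],[0,0,0],[0,0,0],[0,0,0],[0,0,0],[0,0,0],[0,0,0]], "rotation": [[0,0,0],[0,0,0],[0,0,0],[0,0,0],[0,0,0],[0,0,0],[0,0,0],[0,0,0]], "squeeze": 60}}

```text
clock: 4.4
position: [0.5113, 0.4069, 0.1234]
tool_rot: [3.141, -0.001, 1.484]
force: [-3.1, -0.8, 7.5]
grip_width: 0.045
```

Emit:
{"name": "move_arm", "arguments": {"jaw": [255,255,255,255,255,255,255,255], "dp": [[0,0,-0.006],[0,0,-0.012],[0,0,-0.025],[0,0,-0.03],[0,0,-0.03],[0,0,-0.03],[0,0,-0.03],[0,0,0]], "rotation": [[0,0,0],[0,0,0],[0,0,0],[0,0,0],[0,0,0],[0,0,0],[0,0,0],[0,0,0]]}}

```text
clock: 5.4
position: [0.5118, 0.4069, 0.2556]
tool_rot: [3.139, -0.003, 1.484]
force: [-0.2, 1.0, -4.5]
grip_width: 0.0449
```

```bash
python3 - <<'E'
from h import *
s=bot.observe();print(np.round(s["position"],4),np.round(s["tool_rot"],4),s["force"],s["grip_width"])
c=calibration("wrist");f=grab_frame("wrist");cv2.imwrite("pics/w2.png",f)
E
```

```text
[0.5118 0.4069 0.2556] [ 3.1391e+00 -2.8000e-03  1.4840e+00] [-0.16775819  1.0464335  -4.48335426] 0.044857251620303115
```

View pics/w2.png

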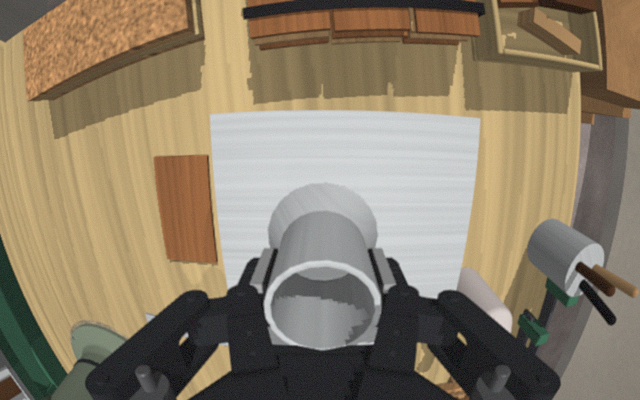

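The collar is held upright between the pads and the plate is level. Next I'll travel past the hole to y≈-0.335, so the wrist camera can see the hole and butt beyond the plate edge.

Emit:
{"name": "move_arm", "arguments": {"jaw": [255,255,255,255,255,255,255,255,255,255], "dp": [[-0.03,0.003,0],[-0.05,0.005,0],[-0.055,0.005,0],[-0.055,0.005,0],[-0.055,0.005,0],[-0.055,0.005,0],[-0.055,0.005,0],[-0.055,0.005,0],[-0.055,0.005,0],[-0.055,0.005,0]], "rotation": [[0,0,0],[0,0,0],[0,0,0],[0,0,0],[0,0,0],[0,0,0],[0,0,0],[0,0,0],[0,0,0],[0,0,0]]}}

```text
clock: 6.7
position: [0.5127, -0.0126, 0.2524]
tool_rot: [-3.141, 0.0, 1.484]
force: [0.4, -0.5, -3.2]
grip_width: 0.0447
```

Emit:
{"name": "move_arm", "arguments": {"jaw": [255,255,255,255,255,255,255,255,255,255], "dp": [[-0.055,0.005,0],[-0.055,0.005,0],[-0.055,0.005,0],[-0.055,0.005,0],[-0.055,0.005,0],[-0.055,0.005,0],[-0.05,0.005,0],[-0.02,0.002,0],[0,0,0],[0,0,0]], "rotation": [[0,0,0],[0,0,0],[0,0,0],[0,0,0],[0,0,0],[0,0,0],[0,0,0],[0,0,0],[0,0,0],[0,0,0]]}}

```text
clock: 7.95
position: [0.5153, -0.3313, 0.2526]
tool_rot: [-3.141, -0.001, 1.485]
force: [0.8, -0.1, -3.2]
grip_width: 0.0451
```

```bash
python3 - <<'E'
from h import *
s=bot.observe();print(np.round(s["position"],4),np.round(s["tool_rot"],4),np.round(s["qpos"],2),s["force"],s["grip_width"])
c=calibration("wrist");f=grab_frame("wrist");cv2.imwrite("pics/w3.png",f)
E
```

```text
[ 0.5153 -0.3313  0.2526] [-3.1411e+00 -8.0000e-04  1.4853e+00] [ 0.14  0.53  0.49  1.63 -0.28  1.06  0.63] [ 0.77760194 -0.1069673  -3.15695105] 0.045071748524943625
```

View pics/w3.png

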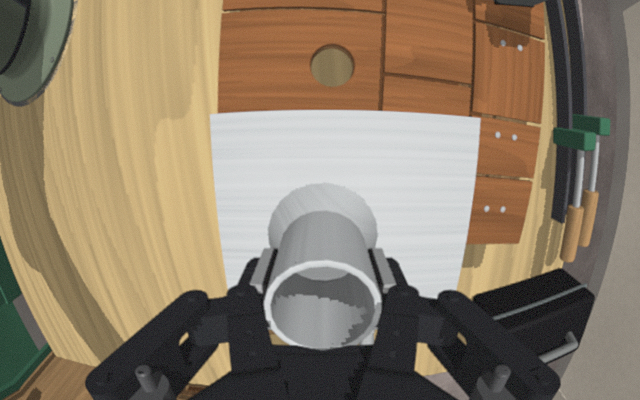

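The hole is at about (332,65). The butt edge runs from (386,0) to (382,110), the plate's far corners are at (211,115) and (480,118), and nothing has slipped.

```bash
python3 - <<'E'
from h import *
c=calibration("wrist");f=cv2.imread("pics/w3.png");s=bot.observe()
hsv=cv2.cvtColor(f,cv2.COLOR_BGR2HSV)
r=hsv[30:105,295:370]
m=(r[...,0]>13).astype(np.uint8);m=cv2.morphologyEx(m,cv2.MORPH_OPEN,np.ones((5,5)))
k=max(cv2.findContours(m,0,1)[0],key=cv2.contourArea);e=cv2.fitEllipse(k);print(e)
H=onz(c,e[0][0]+295,e[0][1]+30,.046,1);print("hole",H,onz(c,332,65,.046,1))
# butt: darkest column per row
g=cv2.cvtColor(f,cv2.COLOR_BGR2GRAY).astype(float)
us=[(374+np.argmin(g[v,374:396]),v) for v in range(4,108,4)];print(us[::5])
P=np.array([onz(c,u,v,.063,1)[:2] for u,v in us]);a,b=np.polyfit(P[:,1],P[:,0],1);print("panel yaw",np.degrees(-np.arctan(a)), "butt x at hole y",a*H[1]+b)
us=[(466+np.argmin(g[v,466:484]),v) for v in range(40,112,4)]
P=np.array([onz(c,u,v,.071,1)[:2] for u,v in us]);a2=np.polyfit(P[:,1],P[:,0],1)[0];print("yaw3",np.degrees(-np.arctan(a2)))
n=np.array([1,-a])/np.hypot(1,a);print("dist hole-butt",(a*H[1]+b-H[0])*n[0])
zt=s["position"][2]-.0334+.003
Q=[onz(c,u,v,zt,1)[:2] for u,v in[(211,115),(480,118)]];d=Q[1]-Q[0];y=np.arctan2(d[1],d[0]);print("plate",Q,np.hypot(*d),np.degrees(y))
ax=Q[0]+.065*np.array([np.cos(y),np.sin(y)])+.075*np.array([np.sin(y),-np.cos(y)]);print("axis",ax,"tcp",s["position"])
# two-view hole check
for n_,uv in(("side",(344,227)),): print(n_,onz(calibration(n_),*uv,.046))
E
```

```text
((36.63508605957031, 36.6092643737793), (39.52448654174805, 42.2320442199707), 96.00025177001953)
hole [ 0.53664748 -0.2079239   0.046     ] [ 0.537208  -0.2061119  0.046    ]
[(np.int64(385), 4), (np.int64(384), 24), (np.int64(384), 44), (np.int64(382), 64), (np.int64(382), 84), (np.int64(381), 104)]
panel yaw -7.293168368729732 butt x at hole y 0.5911154110571841
yaw3 -7.144828107620278
dist hole-butt 0.054027258321606715
plate [array([ 0.45849343, -0.2505729 ]), array([ 0.61668729, -0.2636838 ])] 0.15873623138689313 -4.737768966078347
axis [ 0.51707668 -0.33068535] tcp [ 0.5154568  -0.33117345  0.25269583]
side [ 0.52801183 -0.21088957  0.046     ]
```

Emit:
{"name": "move_arm", "arguments": {"jaw": [255,255,255,255,255,255,255,255,255], "dp": [[0,0,0],[0.031,-0.014,0],[0.031,-0.014,0],[0.031,-0.014,0],[0.031,-0.014,0],[0.032,-0.014,0],[0,0,0.02],[0,0,0.03],[0,0,0]], "rotation": [[0,0,0.013],[0,0,0],[0,0,0],[0,0,0],[0,0,0],[0,0,0],[0,0,0],[0,0,0],[0,0,0]]}}

```text
clock: 9.12
position: [0.4747, -0.2016, 0.2116]
tool_rot: [-3.139, 0.0, 1.442]
force: [-0.3, 0.3, -3.0]
grip_width: 0.0451
```

Emit:
{"name": "move_arm", "arguments": {"jaw": [255,255,255,255,255,255,255,255], "dp": [[0,0,0.03],[0,0,0.03],[0,0,0.03],[0,0,0.03],[0,0,0.02],[0,0,0.01],[0,0,0],[0,0,0]], "rotation": [[0,0,0],[0,0,0],[0,0,0],[0,0,0],[0,0,0],[0,0,0],[0,0,0],[0,0,0]]}}

```text
clock: 10.12
position: [0.4758, -0.2019, 0.0936]
tool_rot: [3.141, 0.0, 1.443]
force: [-0.3, 0.1, -4.3]
grip_width: 0.0452
```

```bash
python3 - <<'E'
from h import *
s=bot.observe();print(np.round(s["position"],4),np.round(s["tool_rot"],4),np.degrees(s["tool_rot"][2]),s["force"],s["clock"])
f=grab_frame("side");cv2.imwrite("pics/s4.png",cv2.resize(f[150:300,250:460],None,fx=3.5,fy=3.5,interpolation=2))
cv2.imwrite("pics/w4.png",grab_frame("wrist"))
E
```

```text
[ 0.4758 -0.2019  0.0936] [3.1406e+00 1.0000e-04 1.4432e+00] 82.68985878250845 [-0.34960244  0.09443775 -4.31867462] 10.125
```

View pics/s4.png

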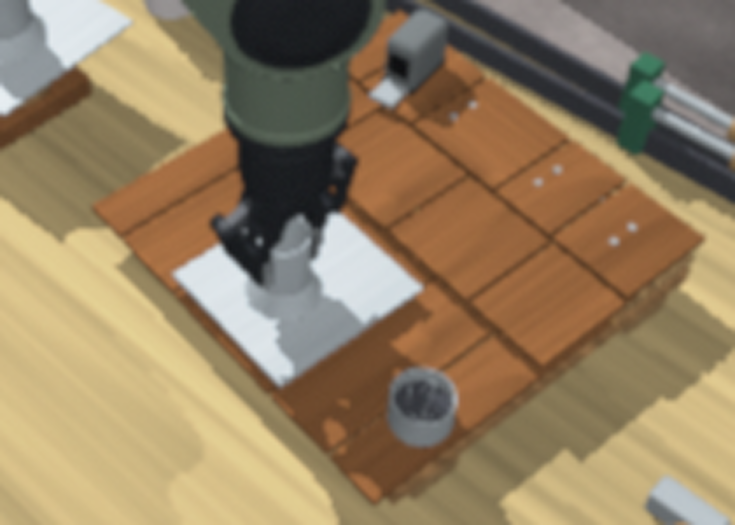

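View pics/w4.png

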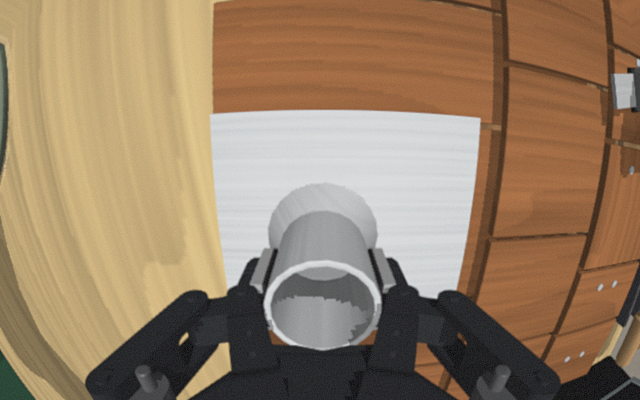

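The plate hangs just in front of the butt, with its edge at columns 478–480 and the butt at column ~498, visually parallel. I'll touch down on the lower course to calibrate height, then raise it about 3 mm and slide in.

Emit:
{"name": "move_arm", "arguments": {"jaw": [255,255,255,255,255,255,255,255,255,255], "dp": [[0,0,0.005],[0,0,0.005],[0,0,0.003],[0,0,0.002],[0,0,0.002],[0,0,0.001],[0,0,0.001],[0,0,0],[0,0,0],[0,0,0]], "rotation": [[0,0,0],[0,0,0],[0,0,0],[0,0,0],[0,0,0],[0,0,0],[0,0,0],[0,0,0],[0,0,0],[0,0,0]]}}

```text
clock: 11.48
position: [0.4755, -0.2017, 0.0793]
tool_rot: [3.141, -0.001, 1.443]
force: [-11.8, 6.0, 41.2]
grip_width: 0.0449
```

```bash
python3 - <<'E'
from h import *
c=calibration("wrist");s=bot.observe();print(s["position"])
Q=[onz(c,u,v,.063,1)[:2] for u,v in[(211,115),(480,118)]]
c4=np.array([[495,30],[498,125],[490,235]]) # rough butt on w4 (z differs now by the descent)
E
```

```text
[ 0.47548212 -0.20169996  0.0792835 ]
```

Emit:
{"name": "move_arm", "arguments": {"jaw": [255,255,255,255,255], "dp": [[0,0,-0.002],[0,0,-0.0025],[0,0,0],[0,0,0],[0,0,0]], "rotation": [[0,0,0],[0,0,0],[0,0,0],[0,0,0],[0,0,0]]}}

```text
clock: 12.1
position: [0.4754, -0.2017, 0.0812]
tool_rot: [-3.141, 0.0, 1.443]
force: [0.5, 0.3, -2.5]
grip_width: 0.0451
```

```bash
python3 - <<'E'
from h import *
s=bot.observe();print(s["position"],s["tool_rot"],s["force"])
c=calibration("wrist");f=grab_frame("wrist");cv2.imwrite("pics/w5.png",f)
g=cv2.cvtColor(f,cv2.COLOR_BGR2GRAY).astype(float);hsv=cv2.cvtColor(f,cv2.COLOR_BGR2HSV)
zu=s["position"][2]-.0793+.046
E=[];B=[]
for v in range(130,240,10):
    w=hsv[v,400:520,1];u=400+np.where(w<70)[0].max();E.append(onz(c,u+.5,v,zu+.003,1)[:2])
    k=u+4+np.argmin(g[v,u+4:u+45]);B.append(onz(c,k,v,.063,1)[:2]);print(v,u,k,end='; ')
E=np.array(E);B=np.array(B);pe=np.polyfit(E[:,1],E[:,0],1);pb=np.polyfit(B[:,1],B[:,0],1)
print("\nyaws",np.degrees(-np.arctan(pe[0])),np.degrees(-np.arctan(pb[0])),"gap",(np.polyval(pb,-.2)-np.polyval(pe,-.2))*.992)
ty=np.array([.992,-.127]);print(E[0],B[0])
E
```

```text
[ 0.47538824 -0.20171253  0.08117641] [-3.14136951e+00  5.73043088e-05  1.44329579e+00] [ 0.51363892  0.28491247 -2.4734939 ]
130 479 516; 140 479 513; 150 478 513; 160 477 510; 170 476 513; 180 475 511; 190 473 508; 200 472 505; 210 471 504; 220 469 501; 230 467 499; 
yaws -7.685748048050024 -8.959528529299625 gap 0.017388391240884857
[ 0.57852162 -0.14581438] [ 0.59807207 -0.14556498]
```

Emit:
{"name": "move_arm", "arguments": {"jaw": [255,255,255,255,255,255,255,255], "dp": [[0.0015,0.007,0],[0,0.007,0],[0,0.007,0],[0,0.007,0],[0,0.007,0],[0,0.007,0],[0,0,0],[0,0,0]], "rotation": [[0,0,0],[0,0,0],[0,0,0],[0,0,0],[0,0,0],[0,0,0],[0,0,0],[0,0,0]]}}

```text
clock: 13.15
position: [0.5087, -0.2048, 0.0813]
tool_rot: [-3.141, 0.0, 1.443]
force: [0.2, 0.4, -3.9]
grip_width: 0.0451
```

Emit:
{"name": "move_arm", "arguments": {"jaw": [255,255,255,255,255,255,255,255], "dp": [[0,0.007,0],[0,0.007,0],[0,0.007,0],[0,0.006,0],[0,0.0055,0],[0,0,0],[0,0,0],[0,0,0]], "rotation": [[0,0,0],[0,0,0],[0,0,0],[0,0,0],[0,0,0],[0,0,0],[0,0,0],[0,0,0]]}}

```text
clock: 14.15
position: [0.5346, -0.2081, 0.0813]
tool_rot: [-3.142, 0.0, 1.443]
force: [-0.7, -0.5, -2.9]
grip_width: 0.0453
```

```bash
python3 - <<'E'
from h import *
s=bot.observe();print(s["position"],s["tool_rot"],s["force"])
c=calibration("wrist");f=grab_frame("wrist");cv2.imwrite("pics/w6.png",f)
E
```

```text
[ 0.5345854  -0.2080976   0.08133602] [-3.14155613e+00  2.74497101e-05  1.44329197e+00] [-0.65234556 -0.50912576 -2.87215963]
```

View pics/w6.png

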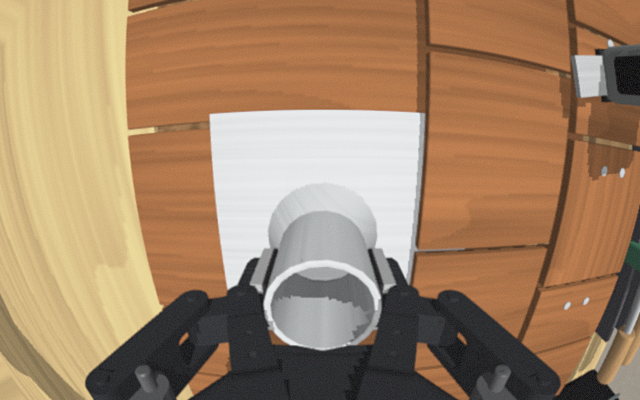

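The apron is in under the lapped course. The visible plate runs from (211,115) to the butt at (424,113), and the butt line reaches (416,250). Checking the visible length and the yaw:

```bash
python3 - <<'E'
from h import *
c=calibration("wrist");s=bot.observe();f=cv2.imread("pics/w6.png");sat=cv2.cvtColor(f,cv2.COLOR_BGR2HSV)[...,1]
L=[];B=[]
for v in range(125,235,10):
    w=np.where(sat[v,180:440]<70)[0]+180
    L.append(onz(c,w.min()-.5,v,.051,1)[:2]);
    u=w.max()+.5;B.append(onz(c,u+4,v,.063,1)[:2]);print(v,w.min(),w.max(),end=';')
L=np.array(L);B=np.array(B)
pl=np.polyfit(L[:,1],L[:,0],1);pb=np.polyfit(B[:,1],B[:,0],1);y=s["position"][1]
print("\nyaw plate,butt",np.degrees(-np.arctan(pl[0])),np.degrees(-np.arctan(pb[0])),"visible",(np.polyval(pb,y)-np.polyval(pl,y))*.992)
xa=np.polyval(pl,y);print("axis x",xa+.065*.992,"butt x",np.polyval(pb,y),"tcp",s["position"])
# panel edges: -x front edge left (lower course reaches 130mm from hole)
E
```

```text
125 209 425;135 210 424;145 211 424;155 212 423;165 212 422;175 213 422;185 214 421;195 215 420;205 216 419;215 217 418;225 218 417;
yaw plate,butt -7.209493011980764 -7.295323324795772 visible 0.12235628357168189
axis x 0.5336549475287464 butt x 0.5925179753227806 tcp [ 0.53459504 -0.20809491  0.08132985]
```

The visible length is 120–122 mm against 120 nominal, and the yaw matches within 0.1°. I'll nudge it 1 mm forward and lower gently.

Emit:
{"name": "move_arm", "arguments": {"jaw": [255,255,255,255,255,255], "dp": [[0,0.0012,0],[0,0,0.001],[0,0,0.001],[0,0,0.0005],[0,0,0],[0,0,0]], "rotation": [[0,0,0],[0,0,0],[0,0,0],[0,0,0],[0,0,0],[0,0,0]]}}

```text
clock: 14.95
position: [0.5356, -0.2082, 0.0794]
tool_rot: [-3.142, -0.0, 1.443]
force: [-2.8, 1.1, 2.3]
grip_width: 0.0449
```

Emit:
{"name": "move_arm", "arguments": {"jaw": [255,255,255,255,255,255], "dp": [[0,0,0.0004],[0,0,0],[0,0,0],[0,0,0],[0,0,0],[0,0,0]], "rotation": [[0,0,0],[0,0,0],[0,0,0],[0,0,0],[0,0,0],[0,0,0]]}}

```text
clock: 15.7
position: [0.5356, -0.2082, 0.0794]
tool_rot: [3.142, -0.0, 1.443]
force: [-4.9, 2.2, 10.4]
grip_width: 0.0451
```

```bash
python3 - <<'E'
from h import *
f=grab_frame("wrist");cv2.imwrite("pics/w7.png",f);g=grab_frame("side")
a=cv2.resize(g[150:300,250:460],(560,400),interpolation=2)
cv2.imwrite("pics/f.png",np.vstack([f[:250,:560],a[:340]]))
s=bot.observe();print(s["position"],s["tool_rot"],s["force"],s["moment"],s["grip_width"],s["qd"].round(3))
E
```

```text
[ 0.53558778 -0.2082082   0.07937886] [ 3.14156659e+00 -2.29645573e-04  1.44319354e+00] [-4.37727361  2.53466847  9.42740568] [0.48895403 0.89402447 0.00688374] 0.04514594624928956 [-0.    -0.001  0.     0.001 -0.     0.001  0.   ]
```

View pics/f.png

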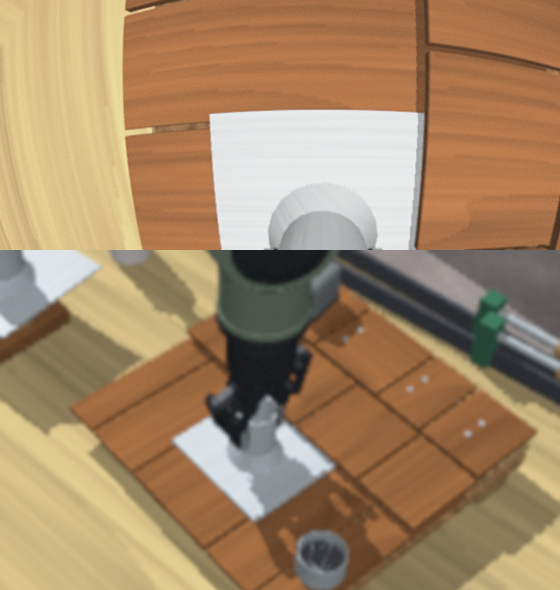

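The plate lies flat and square under the lapped shingles, the butt line is straight, and the push is about 10 N and steady. I'm handing the job in.

```bash
python3 -c "
from h import *
workorder.job_done();print(bot.observe()['force'])"
```

```text
the job is handed in; nothing more can be done
the job is handed in; nothing more can be done
```

The narrow-collar flashing is fitted, still gripped and pressed down on the panel. I handed the job in at about 16 s of the 42 s allowed; no verdict was reported.

I gripped the collar and lifted it off its post. I touched the plate down once in front of the butt to find the height, raised it about 2 mm, slid the apron about 60 mm in under the lapped course, and lowered it again.

**Last checks:**
- **Squareness:** the plate's yaw was -7.2° and the butt's -7.3°.
- **Insertion:** 120–122 mm of plate was showing just before the final 1 mm push, against 120 mm nominal. That puts the edge roughly 38–40 mm under the course.
- **Centring:** the collar axis should be within about 2 mm of the hole, from the hole position measured earlier. The hole is hidden under the plate, so I could not confirm this directly.
- **Press:** the wrist force was a steady 9–10 N upward, which with the flashing's weight is roughly 13 N on the panel.
- **Tilt and grip:** the tool was vertical to within 0.001 rad, and the grip opening held at 45 mm.
- **Shingles:** I saw no lifted shingle in the pictures and no sideways force while sliding in; I had no direct reading of the shingle joints.

**Disagreements:**
- **Touch-down force:** that first touch-down was harder than planned, at 41 N wrist force. It went through the flashing, with no visible slip.
- **Hole position:** a rough side-camera reading of the hole was about 9 mm off the wrist and top views in x. I used the wrist view because the distance it gave from hole to butt was 54 mm, against the stated 55 mm.
- **Butt angle:** one dark-line fit of the butt gave -9.0° before insertion. I took it as shadow, since the other fits agreed on about -7.2°.

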